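# Pack out the heel gap of a shoe-last clamp and hold it tight

### The arm

A 6-joint arm with a two-finger parallel gripper is mounted at the origin on the work surface. World frame = base frame: x ahead of the robot, y to its left, z up, the work surface at z = 0. Lengths are in m, angles in rad, forces in N, time in s.
With the tool pointing down it reaches from about 0.325 to 0.775 m from the base axis. Payload 5.5 kg.
Tool frame: the origin (TCP) lies where the fingers leave the gripper's body, on its centre line; the fingertips stand 80 mm ahead of it and the grasp point (between the pads) lies 61 mm ahead of it; z points along the fingers, y is the line along which they close (so a half turn about z gives the same grasp; the last joint's range is limited). The gripper opens to 88 mm and grips with 3 to 60 N. Pads are 20 mm wide; open, the fingers measure 115 mm over their backs; the gripper's body (75 mm by 178 mm) begins 61 mm behind the grasp point.
Start: joints at [1.161, 0.091, 1.231, -0, 1.82, -0.057], TCP at [0.207, 0.563, 0.303] pointing down, gripper open.
Joint ranges: [-2.87, 2.87], [-0.86, 2.18], [0.17, 2.46], [-1.51, 4.65], [0.06, 2.69], [-2.65, 2.65]. Speed limits (rad/s): [2.57, 2.57, 3.01, 3.14, 3.14, 3.14].

### API

Orientations are given as a unit quaternion [x, y, z, w].
In Python, from bench import telemetry, optics, workorder, nets gives the robot as it stands. The module is installed in compiled form; this text tells all that it offers.
- The arm moves only by the tool apply_moves, never from a script. Its arguments are lists of equal length, an entry for each row: "claw": the closure, from -1 (fully open) to 1 (shut); "translation": the shift along the tool's x, y, z in m, a list of three; "turn": the turn about the tool's z in rad. A call has exactly 8 rows; each row is the pose to reach, as a shift and turn from the pose commanded when the call began, along the tool's axes at that moment; what a row does not reach only later rows make up. A row lasts 1/8 s, in which the tool goes at most 62.5 mm and 10.7 degrees, less where a joint would pass 70% of its speed; a pose out of reach is approached as far as the arm can. A call with a gripper value outside its range is refused whole. The fingers move at their own pace and stop on an object; "squeeze" is the grip in N (left out, the last holds). Time passes only in rows, so rows that repeat a pose let the fingers close, or fill a call up. It gives the time, the measured TCP pose, the force, the opening and the grip force at its end, in the units of the state.
- telemetry.observe(): the state, without advancing time (a new reading comes with each control period).
- optics.snapshot(name): name is "scene" or "side" or "wrist"; returns a dict with "frame" (384x512x3 uint8, red, green, blue), "camera_matrix" (3x3 intrinsics, pixels), "extrinsics" (4x4, takes a point from camera to world coordinates). Camera axes: x right, y down, z forward; pixel columns grow to the right and rows downward; lengths in m; the calibration is good to about 2 mm. A picture is of the moment at which its call begins. There is no depth.
- workorder.close_job(): hands the job in; it is judged then, once.
Trained networks look in the newest picture that a camera, given by its name, has taken for a name from the list of things; names that differ only in an ending like _2 or _b are one class to them, and where a whole thing is asked for, a point or a joint stands for the part that bears it (a point fixed in the world has none). Each returns a list of dicts, best first, with "p" (0 to 1); they miss things now and then, are a little off and sometimes report something else, mostly with a low value. They report only what shows in the picture. A call takes as long as a camera call. They do not tell look-alikes from the thing itself.
- nets.silhouettes(name, camera): "pixels" (384x512 bool, what is visible of it) and "box" ([centre column, centre row, width, height] in pixels, round what is visible of it).
The state is a dict: "clock": time; "joint_positions": joint angles; "qvel": joint speeds; "joint_efforts": joint torques, N m; "ee_pos": TCP position; "tcp_rot": TCP orientation; "contact_force": force on the tool from outside, world axes, zero at the start; "moment": the same for the moment, N m; "grip_width": opening from 0.0 (shut) to 1.0 (fully open); "grasp_force": force on a finger pad.
Only numpy, scipy, OpenCV 4.12 (cv2) and the standard library are available. Lean on these libraries where they do the work, as an engineer would, in place of code of your own. Each camera call takes 0.05 s, during which the arm holds its last target. There are 200 camera calls.

### The job

Take up the play behind the shoe last on the clamping bed: stand packing plates from the rack upright, face to face, in the gap between the heel block and the spring-loaded pusher, until the little room left can be closed by the pusher's short stroke, and leave the plates you do not need standing in their rack slots. Then push the pusher (not the plates) firmly against the stack so that the plates are squeezed tight against the heel block, and finish while still holding the pusher pushed there. Do not disturb the other things on the bench.

Things in the scene. Friction and masses are not known exactly. Their poses are not given: they have to be found in the camera images.
- bed: Green steel clamping bed, fixed, 100 (x) x 470 (y) x 20 thick, top 20 above the bench. Its y axis runs along it. Origin on the bench under the middle of the pusher's face at rest; the gap begins there and runs to +y, up to the heel block. Bed z = world up
- carriage: Carriage pegged firmly to the bed, bearing a cream plastic shoe last, sole up. Origin on the bed's top at the middle of the heel block's gap face, y pointing away from the gap along the bed. Heel block: 60 wide, 20 thick, 30 high above the bed. The last starts 34 behind that face, reaches about 100 above the bed. Where it is pegged differs: the empty gap is 34 to 57 wide
- pusher_face (a point): Middle of the pusher's gap face, 15 above the bed. The face is 60 wide and 30 high and faces the heel block
- pusher_lug (a point): Middle of the top of the pusher's steel lug, the upright grip on the pusher: 24 wide (bed x) x 16 thick (bed y) x 34 high, standing on the 30 high pusher block, its centre 26 behind the face; its top is 64 above the bed
- pusher (a joint): Travel of the pusher towards the heel block, m: 0 = at rest (open), 0.019 = its stop. A spring returns it when let go; the spring alone takes 1.5 N at 0 and 3.4 N at the stop. A shorter stack than the stroke can reach stays loose. A push of 10 to 20 N on the lug squeezes the stack well
- rack: Wooden rack, fixed, 84 (x) x 138 (y) x 24 high. Four cross slots along its y at -42, -14, 14, 42, each 17 wide (y) and 64 long (x), with floor 8 above the bench; a plate stands in each, so plate shoulders are at 38 and tab tops at 66 above the bench. Origin: centre of the underside
- plate1: Packing plate, aluminium, one of four alike, shaped like an upside-down T standing upright: body 60 wide (own x) x 14 thick (own y) x 30 high, and on it a central tab 26 wide (x) x 14 thick x 28 high (58 overall). Origin: centre of the underside; z up. About 0.06 to 0.13 kg. Starts upright in a slot of the rack
- plate2: Packing plate, aluminium, one of four alike, shaped like an upside-down T standing upright: body 60 wide (own x) x 14 thick (own y) x 30 high, and on it a central tab 26 wide (x) x 14 thick x 28 high (58 overall). Origin: centre of the underside; z up. About 0.06 to 0.13 kg. Starts upright in a slot of the rack
- plate3: Packing plate, aluminium, one of four alike, shaped like an upside-down T standing upright: body 60 wide (own x) x 14 thick (own y) x 30 high, and on it a central tab 26 wide (x) x 14 thick x 28 high (58 overall). Origin: centre of the underside; z up. About 0.06 to 0.13 kg. Starts upright in a slot of the rack
- plate4: Packing plate, aluminium, one of four alike, shaped like an upside-down T standing upright: body 60 wide (own x) x 14 thick (own y) x 30 high, and on it a central tab 26 wide (x) x 14 thick x 28 high (58 overall). Origin: centre of the underside; z up. About 0.06 to 0.13 kg. Starts upright in a slot of the rack
- hammer: Bystander: hammer lying flat, left alone
- brush: Bystander: brush lying flat, left alone
- screwdriver: Bystander: screwdriver lying flat, left alone
- jar: Bystander: amber jar, 64 diameter, 85 high, left alone
- pot: Bystander: white cup, 90 diameter, 70 high, left alone
- spare_last: Bystander: a loose cream shoe last, 245 long, 80 wide, 70 high, lying sole down, left alone; origin under its heel
Mind the look-alikes: they are no part of the job. Leave any orange or pink look-alike of the plate2 alone.

How it is judged:
By the outcome, as a careful person would: the job done as asked, in the order asked, and still so for the second after the job is handed in, while the arm keeps its last pose, push and grip.
It also fails if it takes over 72 s, if anything falls off the work surface, if the arm or the gripper's body presses on something with over 40 N, if the wrist force passes 120 N, or if a joint passes its speed limit or range.

## Working session

There is one attempt and no reset: what is moved stays moved. The work goes in short steps, Python scripts to look and compute and a tool call to move; the robot and the scene stay as the last step left them, time stands still between calls to the robot, and variables do not carry over. Pictures are saved under pics/ and viewed, at most 12 in all, crops included, and the job is handed in when it is done.

Besides the shell and the picture viewer there is one more tool, called after "Emit:" as a command line: name --pt "numbers of a row" for each row, then --argument value for the rest. apply_moves: Moves the arm, as the interface text tells. Its arguments: {"type":"object","properties":{"claw":{"type":"array","items":{"type":"number"}},"translation":{"type":"array","items":{"type":"array","items":{"type":"number"}}},"turn":{"type":"array","items":{"type":"number"}},"squeeze":{"type":"number"}},"required":["claw","translation","turn"]}

```bash
mkdir -p pics
python3 - <<'E'
from bench import telemetry, optics, nets
import cv2,numpy as np
s=telemetry.observe(); print({k:np.round(v,3) for k,v in s.items()})
ims=[]
for n in ["scene","side"]:
    d=optics.snapshot(n); cv2.imwrite(f"pics/{n}0.png",d["frame"][:,:,::-1])
    print(n,d["camera_matrix"].round(1).tolist(),d["extrinsics"].round(3).tolist())
    for t in ["plate1","pusher_lug","carriage","rack","bed"]:
        print(t,[(round(r["p"],2),np.round(r["box"]).tolist()) for r in nets.silhouettes(t,n)])
E
```

```text
{'clock': np.float64(0.0), 'joint_positions': array([ 1.161,  0.092,  1.232,  0.   ,  1.82 , -0.057]), 'qvel': array([-0.001, -0.   ,  0.001,  0.002,  0.002,  0.001]), 'joint_efforts': array([ 1.0000e-03, -4.4645e+01, -4.0645e+01,  7.0000e-02,  2.9000e-02,
       -0.0000e+00]), 'ee_pos': array([0.207, 0.563, 0.302]), 'tcp_rot': array([ 0.175,  0.984, -0.001, -0.   ]), 'contact_force': array([0.141, 0.613, 0.018]), 'moment': array([0.027, 0.002, 0.019]), 'grasp_force': np.float64(0.0), 'grip_width': np.float64(1.001)}
scene [[396.6, 0.0, 257.5], [0.0, 396.6, 188.0], [0.0, 0.0, 1.0]] [[0.54, 0.478, -0.693, 1.139], [0.842, -0.323, 0.433, -0.606], [-0.016, -0.817, -0.576, 0.616], [0.0, 0.0, 0.0, 1.0]]
plate1 [(0.86, [171.0, 246.0, 20.0, 36.0]), (0.72, [195.0, 287.0, 27.0, 34.0]), (0.68, [232.0, 220.0, 13.0, 25.0]), (0.67, [136.0, 278.0, 35.0, 32.0]), (0.6, [179.0, 165.0, 20.0, 23.0]), (0.58, [246.0, 208.0, 20.0, 18.0]), (0.55, [222.0, 228.0, 26.0, 22.0]), (0.52, [338.0, 150.0, 50.0, 10.0]), (0.47, [237.0, 213.0, 18.0, 20.0])]
pusher_lug [(0.61, [337.0, 183.0, 29.0, 31.0])]
carriage [(0.9, [390.0, 160.0, 85.0, 57.0])]
rack [(0.61, [230.0, 232.0, 61.0, 44.0])]
bed [(0.83, [367.0, 185.0, 150.0, 72.0])]
side [[450.6, 0.0, 257.6], [0.0, 450.6, 192.0], [0.0, 0.0, 1.0]] [[-1.0, -0.012, 0.015, 0.467], [-0.019, 0.536, -0.844, 0.789], [0.002, -0.844, -0.536, 0.699], [0.0, 0.0, 0.0, 1.0]]
plate1 [(0.68, [256.0, 193.0, 22.0, 24.0]), (0.61, [355.0, 191.0, 24.0, 16.0]), (0.59, [250.0, 165.0, 13.0, 23.0]), (0.57, [247.0, 184.0, 17.0, 21.0]), (0.53, [240.0, 179.0, 11.0, 16.0]), (0.51, [250.0, 186.0, 16.0, 19.0]), (0.5, [241.0, 151.0, 3.0, 22.0])]
pusher_lug [(0.58, [226.0, 247.0, 24.0, 28.0])]
carriage [(0.6, [219.0, 313.0, 49.0, 118.0]), (0.32, [226.0, 247.0, 27.0, 28.0])]
rack [(0.95, [251.0, 198.0, 46.0, 26.0]), (0.75, [194.0, 219.0, 69.0, 18.0]), (0.61, [246.0, 184.0, 17.0, 18.0])]
bed [(0.84, [220.0, 305.0, 61.0, 159.0])]
```

View pics/scene0.png

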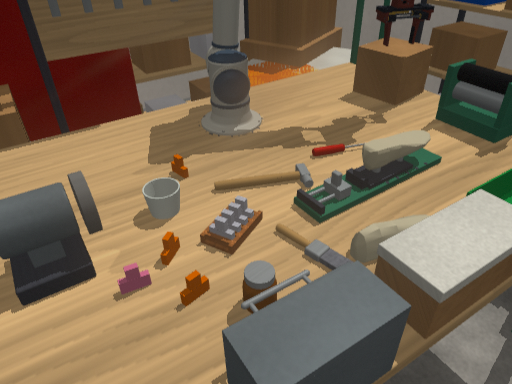

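View pics/side0.png

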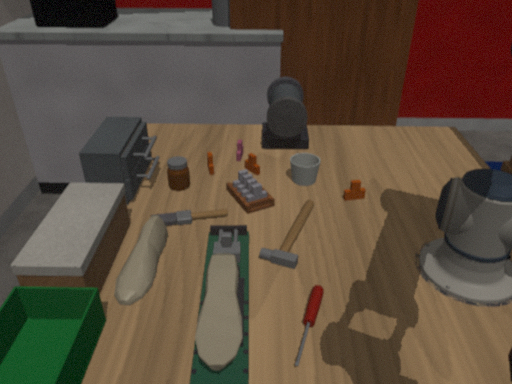

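The scene view shows the rack with four grey plates at about (232,222), and the green bed from (300,200) to (440,155). The lug is near (337,183) and the last's toe is at upper right. Orange and pink look-alikes stand at (179,165), (170,246), (195,287) and (135,278). In the side view the rack is at (250,192), the lug at (226,240), and the bed runs towards the camera.

```bash
cat > h.py <<'E'
import numpy as np, cv2
from bench import telemetry, optics, nets
from scipy.spatial.transform import Rotation as R
def w(d,uv,z):
    K,E=d["camera_matrix"],d["extrinsics"]; uv=np.atleast_2d(np.asarray(uv,float))
    r=(np.c_[uv,np.ones(len(uv))]@np.linalg.inv(K).T)@E[:3,:3].T
    return E[:3,3]+r*((z-E[2,3])/r[:,2])[:,None]
def proj(d,P):
    E=d["extrinsics"]; c=(np.atleast_2d(P)-E[:3,3])@E[:3,:3]; q=c@d["camera_matrix"].T; return q[:,:2]/q[:,2:]
E
python3 - <<'E'
from h import *
np.set_printoptions(precision=3,suppress=True)
for n in ["scene","side"]:
    d=optics.snapshot(n)
    for t,z in [("rack",.024),("bed",.02),("pusher_lug",.08)]:
        r=nets.silhouettes(t,n)
        if not r: continue
        ys,xs=np.nonzero(r[0]["pixels"]); P=w(d,np.c_[xs,ys],z)[:,:2]
        print(n,t,cv2.minAreaRect((P*1000).astype(np.float32)))
    if n=="side": print(w(d,[[226,230]],.084),w(d,[[250,188]],.03))
    else: print(w(d,[[340,173]],.084),w(d,[[232,218]],.05))
d=optics.snapshot("wrist"); s=telemetry.observe()
T=np.eye(4);T[:3,:3]=R.from_quat(s["tcp_rot"]).as_matrix();T[:3,3]=s["ee_pos"]
print(np.linalg.inv(T)@d["extrinsics"],d["camera_matrix"])
E
```

```text
scene rack ((520.3601684570312, -289.2001037597656), (96.53213500976562, 156.52783203125), 28.66083526611328)
scene pusher_lug ((583.7063598632812, -36.019386291503906), (60.56096267700195, 125.57657623291016), 49.52310562133789)
[[ 0.559 -0.004  0.084]] [[ 0.525 -0.291  0.05 ]]
side rack ((508.8643493652344, -264.6184387207031), (98.15677642822266, 167.21495056152344), 28.547611236572266)
side pusher_lug ((547.8297729492188, 31.50261688232422), (55.57212448120117, 99.23258209228516), 3.1127843856811523)
[[ 0.552 -0.02   0.084]] [[ 0.507 -0.287  0.03 ]]
[[-0.    -0.964 -0.265  0.073]
 [ 1.    -0.     0.    -0.001]
 [-0.    -0.265  0.964 -0.082]
 [ 0.     0.     0.     1.   ]] [[294.483   0.    255.95 ]
 [  0.    294.483 189.833]
 [  0.      0.      1.   ]]
```

Emit:
apply_moves --claw '[-1,-1,-1,-1,-1,-1,-1,-1]' --pt "-0.045 -0.036 0" --pt "-0.09 -0.072 0" --pt "-0.135 -0.108 0" --pt "-0.18 -0.144 0" --pt "-0.225 -0.18 0" --pt "-0.27 -0.216 0" --pt "-0.315 -0.252 0" --pt "-0.36 -0.288 0" --turn '[0.15,0.3,0.45,0.6,0.75,0.9,1.05,1.2]'

```text
clock: 2.05
ee_pos: [0.4462, 0.1667, 0.3029]
tcp_rot: [0.702, 0.712, 0.0, 0.0]
contact_force: [0.1, 0.1, 0.2]
grip_width: 1.005
grasp_force: 0.0
```

Emit:
apply_moves --claw '[-1,-1,-1,-1,-1,-1,-1,-1]' --pt "-0.04 0.035 0" --pt "-0.08 0.07 0" --pt "-0.12 0.104 0" --pt "-0.127 0.104 0" --pt "-0.127 0.104 0" --pt "-0.127 0.104 0" --pt "-0.127 0.104 0" --pt "-0.127 0.104 0" --turn '[0,0,0,0,0,0,0,0]'

```text
clock: 3.05
ee_pos: [0.5516, 0.044, 0.303]
tcp_rot: [0.7, 0.714, 0.0, 0.0]
contact_force: [0.3, -0.3, -0.3]
grip_width: 1.0
grasp_force: 0.0
```

Run:
```python
from h import *
d=optics.snapshot("wrist"); f=d["frame"]; cv2.imwrite("pics/w1.png",cv2.resize(f,(800,600),interpolation=cv2.INTER_CUBIC)[:,:,::-1]); np.savez("w1.npz",**d)
print(telemetry.observe()["ee_pos"])
for t in ["pusher_lug","carriage","bed"]:
    print(t,[(round(r["p"],2),np.round(r["box"]).tolist()) for r in nets.silhouettes(t,"wrist")])
```

```text
[0.55165419 0.04388452 0.30289262]
pusher_lug [(0.91, [253.0, 213.0, 50.0, 45.0]), (0.74, [101.0, 67.0, 36.0, 134.0])]
carriage [(0.83, [251.0, 80.0, 80.0, 160.0])]
bed [(0.91, [248.0, 139.0, 88.0, 278.0])]
```

View pics/w1.png

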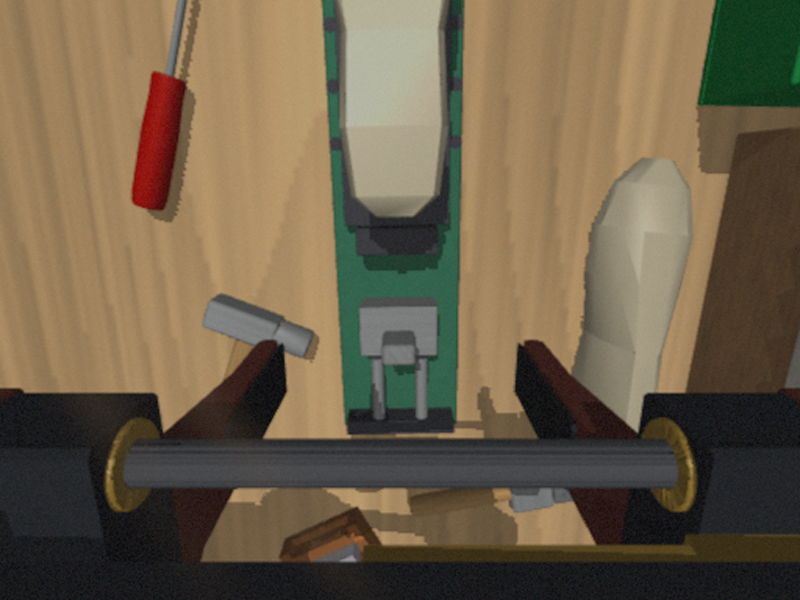

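The wrist view shows the last at top, the dark heel block at about (398,240), the green gap at rows 255–298, and the grey pusher block at (398,320) with its lug top at (400,347). All of these are in 800x600 pixels. Next I'll measure the gap edges.

Run:
```python
from h import *
np.set_printoptions(precision=4,suppress=True)
d=dict(np.load("w1.npz")); f=d["frame"]
for c0,c1 in [(236,242),(266,272)]:
    print("cols",c0)
    for r in range(138,200): print(r,f[r,c0:c1].mean(0).round().astype(int).tolist(),end=" ")
    print()
for r in (150,156,195,200): print("row",r,f[r,225:290].astype(int).sum(1).tolist())
for r in (150,190,220): 
    g=f[r].astype(int); print("bed edges",r,[i for i in range(190,320) if g[i,1]>g[i,0]+20][::1][:1],[i for i in range(190,320) if g[i,1]>g[i,0]+20][-1:])
```

```text
cols 236
138 [54, 53, 52] 139 [43, 44, 46] 140 [43, 43, 46] 141 [42, 42, 46] 142 [42, 43, 46] 143 [44, 45, 47] 144 [38, 39, 40] 145 [33, 31, 33] 146 [35, 35, 37] 147 [43, 43, 46] 148 [42, 41, 46] 149 [44, 43, 46] 150 [40, 40, 45] 151 [43, 43, 46] 152 [42, 42, 45] 153 [47, 48, 51] 154 [51, 51, 54] 155 [56, 57, 59] 156 [57, 59, 62] 157 [59, 59, 62] 158 [61, 62, 64] 159 [58, 60, 64] 160 [61, 60, 65] 161 [60, 60, 64] 162 [55, 56, 59] 163 [39, 53, 46] 164 [34, 60, 47] 165 [35, 63, 50] 166 [34, 62, 48] 167 [35, 63, 49] 168 [34, 62, 48] 169 [31, 60, 47] 170 [33, 63, 48] 171 [37, 63, 49] 172 [33, 63, 48] 173 [46, 89, 69] 174 [51, 98, 76] 175 [51, 100, 76] 176 [52, 98, 76] 177 [52, 99, 77] 178 [51, 98, 75] 179 [51, 99, 76] 180 [50, 99, 76] 181 [51, 100, 77] 182 [50, 100, 76] 183 [50, 98, 76] 184 [51, 99, 76] 185 [52, 99, 76] 186 [50, 98, 76] 187 [52, 99, 75] 188 [52, 101, 76] 189 [52, 102, 78] 190 [64, 89, 76] 191 [74, 78, 76] 192 [78, 78, 78] 193 [79, 80, 79] 194 [77, 79, 78] 195 [76, 78, 77] 196 [92, 93, 93] 197 [115, 117, 116] 198 [123, 125, 125] 199 [125, 126, 125] 
cols 266
138 [44, 43, 
[... 1777 characters left out ...]
38, 236, 231, 233, 234, 230, 233, 227, 236, 226, 230, 232, 229, 228, 234, 223, 231, 235, 233, 237, 233, 244, 236, 241, 229, 237, 228, 239, 229, 215, 224, 216, 229, 223, 226, 230, 227, 230, 226, 225, 220, 230, 238, 222, 224, 222, 227, 217, 219, 223, 234, 230, 228, 232, 234, 225, 227, 224]
row 200 [230, 223, 230, 231, 250, 328, 369, 372, 377, 377, 371, 371, 375, 378, 369, 375, 375, 374, 367, 376, 370, 375, 376, 363, 374, 372, 372, 373, 372, 372, 367, 368, 364, 372, 368, 369, 371, 371, 366, 372, 362, 372, 357, 372, 365, 373, 370, 370, 367, 366, 365, 352, 366, 363, 304, 233, 219, 228, 227, 219, 221, 221, 228, 227, 227]
bed edges 150 [215] [293]
bed edges 190 [217] [292]
bed edges 220 [219] [292]
```

Run:
```python
from h import *
d=dict(np.load("w1.npz")); f=d["frame"][130:240,200:310]
cv2.imwrite("pics/w1c.png",cv2.resize(f,(600,600),interpolation=cv2.INTER_NEAREST)[:,:,::-1])
```

```text
(no output)
```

View pics/w1c.png

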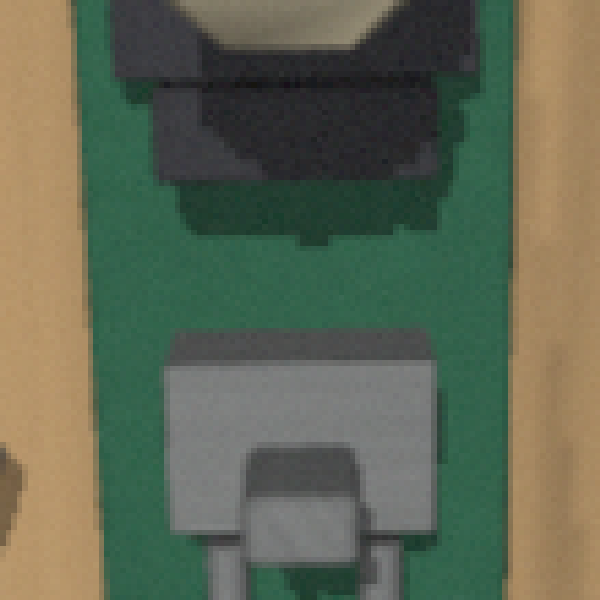

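Run:
```python
from h import *
np.set_printoptions(precision=4,suppress=True)
d=dict(np.load("w1.npz")); c=lambda u,v:(200+u*110/600-.5,130+v*110/600-.5)
print("heel",w(d,[c(158,182),c(437,178)],.05))
print("push top",w(d,[c(165,363),c(437,359)],.05)); print("push bot",w(d,[c(175,331),c(430,329)],.02))
print("lug top",w(d,[c(246,497),c(357,495),c(246,566),c(360,563)],.084))
print("block rear",w(d,[c(170,533),c(437,531)],.05))
print("bed edges",w(d,[(215,150),(219,220),(293.5,150),(292.5,220)],.02))
s=telemetry.observe(); print(s["ee_pos"],s["tcp_rot"])
```

```text
heel [[0.5191 0.0556 0.05  ]
 [0.5779 0.0575 0.05  ]]
push top [[0.5204 0.0157 0.05  ]
 [0.5795 0.0178 0.05  ]]
push bot [[0.5202 0.0147 0.02  ]
 [0.5803 0.0163 0.02  ]]
lug top [[ 0.5395 -0.0017  0.084 ]
 [ 0.5617 -0.0009  0.084 ]
 [ 0.5396 -0.0167  0.084 ]
 [ 0.5627 -0.0156  0.084 ]]
block rear [[ 0.5214 -0.024   0.05  ]
 [ 0.5812 -0.0224  0.05  ]]
bed edges [[ 0.4998  0.066   0.02  ]
 [ 0.5034 -0.0266  0.02  ]
 [ 0.5971  0.0678  0.02  ]
 [ 0.6006 -0.0247  0.02  ]]
[0.5518 0.0435 0.3027] [0.7006 0.7136 0.     0.    ]
```

Emit:
apply_moves --claw '[-1,-1,-1,-1,-1,-1,-1,-1]' --pt "-0.055 -0.007 0" --pt "-0.11 -0.014 0" --pt "-0.165 -0.021 0" --pt "-0.22 -0.028 0" --pt "-0.275 -0.036 0.02" --pt "-0.326 -0.043 0.04" --pt "-0.326 -0.043 0.05" --pt "-0.326 -0.043 0.05" --turn '[-0.1,-0.2,-0.3,-0.4,-0.48,-0.48,-0.48,-0.48]'

```text
clock: 4.25
ee_pos: [0.5146, -0.2829, 0.2515]
tcp_rot: [0.511, 0.859, 0.0, -0.001]
contact_force: [-0.4, 0.9, 0.5]
grip_width: 0.999
grasp_force: 0.0
```

Run:
```python
from h import *
d=optics.snapshot("wrist"); f=d["frame"]; cv2.imwrite("pics/w2.png",cv2.resize(f,(800,600),interpolation=cv2.INTER_CUBIC)[:,:,::-1]); np.savez("w2.npz",**d)
s=telemetry.observe(); print(s["ee_pos"],s["tcp_rot"])
for t in ["plate1","rack"]:
    print(t,[(round(r["p"],2),np.round(r["box"]).tolist()) for r in nets.silhouettes(t,"wrist")])
```

```text
[ 0.51502047 -0.28247315  0.25275132] [ 5.10713281e-01  8.59751033e-01  2.69374695e-04 -1.82853434e-04]
plate1 [(0.97, [251.0, 142.0, 59.0, 21.0]), (0.94, [186.0, 285.0, 23.0, 59.0]), (0.93, [191.0, 343.0, 32.0, 40.0]), (0.82, [252.0, 199.0, 59.0, 24.0]), (0.77, [249.0, 223.0, 60.0, 27.0]), (0.72, [250.0, 171.0, 60.0, 24.0]), (0.59, [16.0, 50.0, 27.0, 20.0]), (0.55, [281.0, 330.0, 24.0, 36.0])]
rack [(0.59, [249.0, 175.0, 81.0, 127.0])]
```

View pics/w2.png

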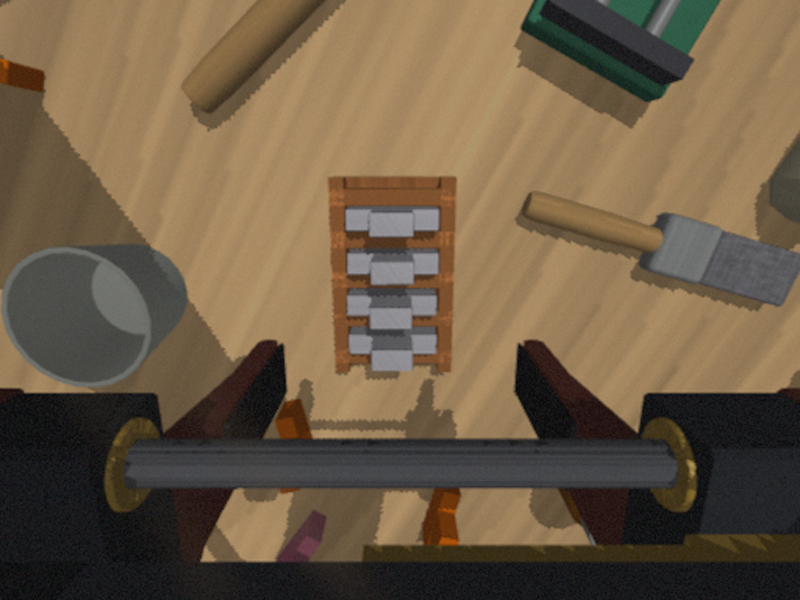

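The wrist view shows the rack square to the gripper, with tab tops at (391,226), (393,271), (391,318) and (392,360) in 800x600 pixels. Next I'll convert these to tool-frame offsets.

Run:
```python
from h import *
np.set_printoptions(precision=4,suppress=True)
d=dict(np.load("w2.npz")); f=d["frame"].astype(int).sum(2)
for r in (145,174,204,231): print(r,f[r,228:276].tolist())
for c in (251,): print(c,f[125:242,c-6:c+6].mean(1).round().astype(int).tolist())
s=telemetry.observe(); T=R.from_quat(s["tcp_rot"]).as_matrix()
P=w(d,np.array([(391,226),(393,271),(391,318),(392,360)])*.64-.2,.066); print(P, (P-s["ee_pos"])@T)
P=w(d,np.array([(330,191),(456,191),(336,371),(450,371)])*.64-.2,.024); print(P, (P-s["ee_pos"])@T)
```

```text
145 [439, 443, 441, 434, 440, 442, 435, 372, 357, 426, 447, 446, 439, 433, 438, 446, 435, 441, 439, 444, 441, 448, 446, 440, 441, 437, 443, 453, 453, 446, 447, 449, 445, 448, 449, 447, 373, 388, 444, 440, 440, 442, 443, 442, 441, 441, 442, 440]
174 [437, 445, 443, 440, 441, 448, 445, 390, 305, 361, 434, 440, 432, 429, 442, 435, 440, 438, 440, 439, 435, 439, 438, 427, 426, 436, 452, 439, 440, 439, 443, 449, 446, 450, 453, 448, 409, 415, 441, 439, 448, 450, 450, 452, 448, 444, 447, 447]
204 [208, 230, 194, 168, 200, 230, 200, 154, 259, 395, 438, 435, 429, 430, 436, 425, 423, 423, 435, 429, 442, 440, 435, 424, 436, 441, 440, 445, 435, 442, 445, 430, 443, 436, 433, 334, 226, 198, 212, 241, 224, 191, 155, 211, 233, 200, 184, 207]
231 [251, 245, 241, 256, 249, 252, 243, 205, 162, 264, 388, 444, 433, 425, 427, 423, 433, 429, 429, 424, 435, 433, 427, 423, 432, 430, 445, 430, 432, 443, 436, 437, 442, 442, 442, 386, 288, 237, 252, 258, 256, 249, 247, 257, 255, 250, 258, 252]
251 [256, 256, 256, 254, 256, 255, 232, 259, 267, 268, 251, 389, 452, 455, 452, 453, 450, 448, 446, 443, 444, 441, 440, 
[... 205 characters left out ...]
235, 265, 271, 273, 270, 272, 273, 252, 379, 436, 439, 439, 435, 434, 434, 435, 435, 434, 432, 428, 443, 329, 206, 183, 184, 202, 245, 265, 270, 271, 268, 270, 273, 272, 259, 382, 434, 439, 435, 434, 436, 431, 431, 430, 430, 429, 426, 426, 340, 269, 269, 271, 280]
[[ 0.4891 -0.2492  0.066 ]
 [ 0.5027 -0.272   0.066 ]
 [ 0.5155 -0.2984  0.066 ]
 [ 0.5291 -0.3225  0.066 ]] [[ 0.0419 -0.0074  0.1878]
 [ 0.0153 -0.0065  0.1879]
 [-0.014  -0.0079  0.1879]
 [-0.0416 -0.0074  0.1879]]
[[ 0.4446 -0.2528  0.024 ]
 [ 0.5173 -0.2133  0.024 ]
 [ 0.5051 -0.3657  0.024 ]
 [ 0.5782 -0.326   0.024 ]] [[ 0.0601 -0.0482  0.2298]
 [ 0.0599  0.0345  0.2299]
 [-0.068  -0.0493  0.2299]
 [-0.0682  0.0339  0.23  ]]
```

Emit:
apply_moves --claw '[-1,-1,-1,-1,-1,0.5,0.5,0.5]' --pt "0.043 -0.007 0.0" --pt "0.043 -0.007 0.05" --pt "0.043 -0.007 0.1" --pt "0.043 -0.007 0.13" --pt "0.043 -0.007 0.13" --pt "0.043 -0.007 0.13" --pt "0.043 -0.007 0.13" --pt "0.043 -0.007 0.13" --turn '[0,0,0,0,0,0,0,0]' --squeeze 30

```text
clock: 5.4
ee_pos: [0.4887, -0.2493, 0.1243]
tcp_rot: [0.511, 0.86, 0.0, 0.001]
contact_force: [0.2, 0.1, -0.4]
grip_width: 0.699
grasp_force: 0.0
```

Emit:
apply_moves --claw '[0.6,0.8,1,1,1,1,1,1]' --pt "0 0 0" --pt "0 0 0" --pt "0 0 0" --pt "0 0 0" --pt "0 0 0" --pt "0 0 0" --pt "0 0 0" --pt "0 0 0" --turn '[0,0,0,0,0,0,0,0]' --squeeze 30

```text
clock: 6.4
ee_pos: [0.4881, -0.249, 0.1226]
tcp_rot: [0.511, 0.86, 0.0, -0.0]
contact_force: [0.7, 1.2, 0.6]
grip_width: 0.293
grasp_force: 30.0
```

Emit:
apply_moves --claw '[1,1,1,1,1,1,1,1]' --pt "0 0 -0.04" --pt "0 0 -0.095" --pt "0.037 0.032 -0.1" --pt "0.074 0.063 -0.1" --pt "0.111 0.095 -0.1" --pt "0.148 0.127 -0.1" --pt "0.185 0.158 -0.1" --pt "0.222 0.19 -0.1" --turn '[0,0,0.1,0.2,0.3,0.4,0.463,0.463]'

```text
clock: 7.4
ee_pos: [0.5489, 0.0383, 0.2225]
tcp_rot: [0.695, 0.719, -0.0, -0.0]
contact_force: [0.2, -0.9, -1.2]
grip_width: 0.297
grasp_force: 30.0
```

Run:
```python
from h import *
np.set_printoptions(precision=4,suppress=True)
d=optics.snapshot("wrist"); f=d["frame"]; cv2.imwrite("pics/w3.png",cv2.resize(f,(800,600),interpolation=cv2.INTER_CUBIC)[:,:,::-1]); np.savez("w3.npz",**d)
s=telemetry.observe(); print(s["ee_pos"],s["tcp_rot"],s["grip_width"])
```

```text
[0.5494 0.0435 0.2223] [ 0.6933  0.7207  0.0015 -0.0015] 0.2959512955758835
```

View pics/w3.png

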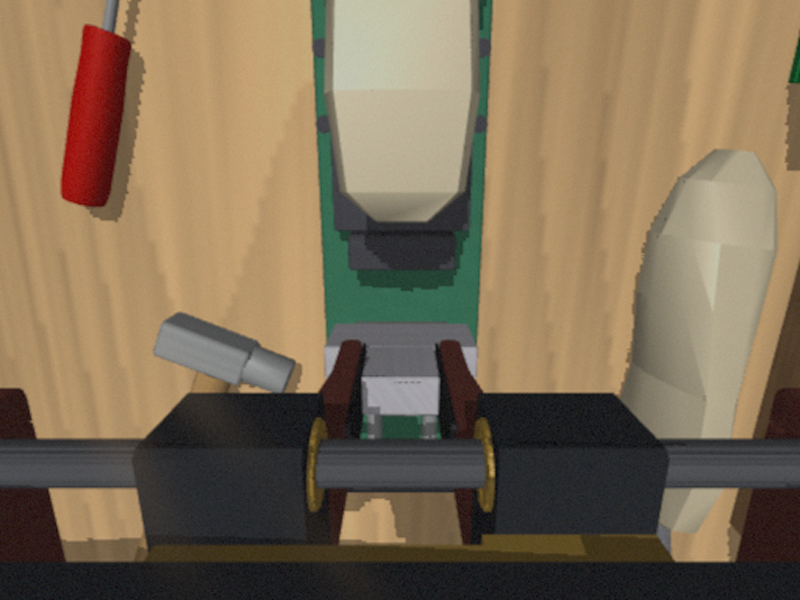

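The wrist view shows plate 1 held square at (400,350) in 800x600 pixels, over the pusher end of the gap with the heel block's edge at row 268. The arm was still settling.

Emit:
apply_moves --claw '[1,1,1,1,1,1,1,1]' --pt "0 0 0.015" --pt "0 0 0.03" --pt "0 0 0.035" --pt "0 0 0.035" --pt "0 0 0.035" --pt "0 0 0.035" --pt "0 0 0.035" --pt "0 0 0.035" --turn '[0,0,0,0,0,0,0,0]'

```text
clock: 8.45
ee_pos: [0.549, 0.0369, 0.1879]
tcp_rot: [0.695, 0.719, 0.0, 0.0]
contact_force: [-0.1, -0.2, -0.8]
grip_width: 0.296
grasp_force: 30.0
```

Run:
```python
from h import *
np.set_printoptions(precision=4,suppress=True)
d=optics.snapshot("wrist"); np.savez("w4.npz",**d); f=d["frame"][140:290,160:350]
cv2.imwrite("pics/w4.png",cv2.resize(f,(760,600),interpolation=cv2.INTER_NEAREST)[:,:,::-1])
s=telemetry.observe(); print(s["ee_pos"],s["tcp_rot"],s["qvel"])
```

```text
[0.549  0.0369 0.1877] [0.6946 0.7194 0.0001 0.0001] [-0.0001  0.0002  0.0032  0.     -0.0001 -0.0011]
```

View pics/w4.png

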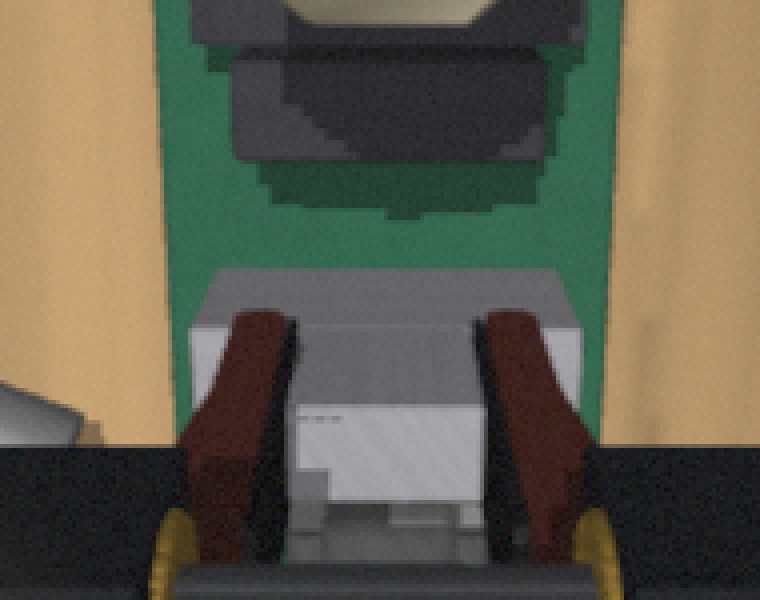

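The crop shows the plate square between the fingers, with its bottom front edge at crop row 268 and the heel edge at row 160. Next I'll measure their relative offset.

Run:
```python
from h import *
np.set_printoptions(precision=4,suppress=True)
d=dict(np.load("w4.npz")); c=lambda u,v:(160+u/4-.5,140+v/4-.5)
print("plate bottom",w(d,[c(215,268),c(557,268)],.073)); print("plate shoulder",w(d,[c(190,328),c(582,328)],.103))
print("heel",w(d,[c(232,161),c(547,160)],.05))
```

```text
plate bottom [[0.5181 0.0415 0.073 ]
 [0.5783 0.0436 0.073 ]]
plate shoulder [[0.5185 0.0421 0.103 ]
 [0.5778 0.0441 0.103 ]]
heel [[0.5182 0.0554 0.05  ]
 [0.5786 0.0577 0.05  ]]
```

Emit:
apply_moves --claw '[1,1,1,1,1,1,1,1]' --pt "0 0 0.02" --pt "0 0 0.04" --pt "0 0 0.05" --pt "0 0 0.05" --pt "0.004 0 0.05" --pt "0.008 0 0.05" --pt "0.012 0 0.05" --pt "0.012 0 0.05" --turn '[0,0,0,0,0,0,0,0]'

```text
clock: 9.5
ee_pos: [0.5486, 0.0492, 0.1378]
tcp_rot: [0.694, 0.72, 0.0, 0.0]
contact_force: [-0.5, 1.2, -0.8]
grip_width: 0.295
grasp_force: 30.0
```

Emit:
apply_moves --claw '[1,1,1,1,1,1,1,1]' --pt "0 0 0" --pt "0.0005 0 0" --pt "0.001 0 0" --pt "0.001 0 0" --pt "0.001 0 0" --pt "0.001 0 0" --pt "0.001 0 0" --pt "0.001 0 0" --turn '[0,0,0,0,0,0,0,0]'

```text
clock: 10.5
ee_pos: [0.5485, 0.0498, 0.1376]
tcp_rot: [0.695, 0.719, -0.0, 0.0]
contact_force: [-0.4, 0.5, -1.2]
grip_width: 0.292
grasp_force: 30.0
```

Emit:
apply_moves --claw '[1,1,1,1,1,1,1,1]' --pt "0.0005 0 0" --pt "0.001 0 0" --pt "0.001 0 0.001" --pt "0.001 0 0.002" --pt "0.001 0 0.002" --pt "0.001 0 0.002" --pt "0.001 0 0.002" --pt "0.001 0 0.002" --turn '[0,0,0,0,0,0,0,0]'

```text
clock: 11.5
ee_pos: [0.5488, 0.0501, 0.1361]
tcp_rot: [0.695, 0.719, -0.0, 0.001]
contact_force: [-0.0, -5.5, -0.2]
grip_width: 0.292
grasp_force: 30.0
```

Emit:
apply_moves --claw '[1,1,1,0,-0.5,-1,-1,-1]' --pt "-0.0005 0 0.0005" --pt "-0.0005 0 0.0015" --pt "-0.0005 0 0.0015" --pt "-0.0005 0 0.0015" --pt "-0.0005 0 0.0015" --pt "-0.0005 0 0.0015" --pt "-0.0005 0 0.0015" --pt "-0.0005 0 0.0015" --turn '[0,0,0,0,0,0,0,0]'

```text
clock: 12.5
ee_pos: [0.5485, 0.0504, 0.1341]
tcp_rot: [0.695, 0.719, 0.0, -0.0]
contact_force: [0.6, 0.3, -0.9]
grip_width: 0.825
grasp_force: 0.0
```

Emit:
apply_moves --claw '[-1,-1,-1,-1,-1,-1,-1,-1]' --pt "0 0 -0.04" --pt "0 0 -0.088" --pt "-0.055 -0.01 -0.09" --pt "-0.11 -0.02 -0.09" --pt "-0.165 -0.03 -0.09" --pt "-0.22 -0.04 -0.09" --pt "-0.275 -0.05 -0.09" --pt "-0.322 -0.0575 -0.09" --turn '[0,0,-0.1,-0.2,-0.3,-0.4,-0.464,-0.464]'

```text
clock: 13.5
ee_pos: [0.5017, -0.2755, 0.2242]
tcp_rot: [0.511, 0.86, 0.0, 0.0]
contact_force: [0.1, -0.3, 0.0]
grip_width: 1.001
grasp_force: 0.0
```

Run:
```python
from h import *
np.set_printoptions(precision=4,suppress=True)
import time
for i in range(5): d=optics.snapshot("wrist")
np.savez("w5.npz",**d); f=d["frame"]
cv2.imwrite("pics/w5.png",cv2.resize(f[100:292,128:384],(800,600),interpolation=cv2.INTER_NEAREST)[:,:,::-1])
s=telemetry.observe(); T=R.from_quat(s["tcp_rot"]).as_matrix(); print(s["ee_pos"],s["tcp_rot"])
g=f.astype(int).sum(2)
print(np.round(proj(d,s["ee_pos"]+T@[0,0,s["ee_pos"][2]-.066])))
```

```text
[ 0.5023 -0.2731  0.224 ] [ 0.5108  0.8597  0.0003 -0.0002]
[[258. 196.]]
```

View pics/w5.png

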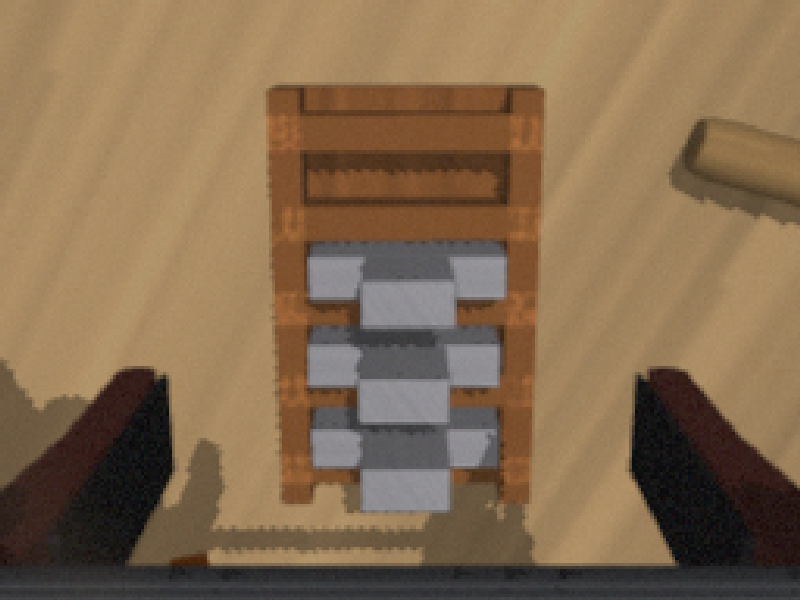

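The first slot is empty and plates 2–4 still stand. Plate 2's tab top is at crop (408,304), about 1 px from the tool axis.

Emit:
apply_moves --claw '[-1,-1,-1,-1,0.3,1,1,1]' --pt "-0.001 0 0.04" --pt "-0.001 0 0.08" --pt "-0.001 0 0.101" --pt "-0.001 0 0.101" --pt "-0.001 0 0.101" --pt "-0.001 0 0.101" --pt "-0.001 0 0.101" --pt "-0.001 0 0.101" --turn '[0,0,0,0,0,0,0,0]' --squeeze 30

```text
clock: 14.75
ee_pos: [0.5029, -0.2745, 0.1237]
tcp_rot: [0.511, 0.86, -0.0, 0.0]
contact_force: [0.9, -0.5, -0.4]
grip_width: 0.583
grasp_force: 0.0
```

Emit:
apply_moves --claw '[1,1,1,1,1,1,1,1]' --pt "0 0 0" --pt "0 0 0" --pt "0 0 0" --pt "0 0 0" --pt "0 0 0" --pt "0 0 -0.02" --pt "0 0 -0.06" --pt "0 0 -0.1" --turn '[0,0,0,0,0,0,0,0]'

```text
clock: 15.75
ee_pos: [0.5027, -0.2743, 0.2256]
tcp_rot: [0.511, 0.86, -0.0, 0.0]
contact_force: [0.4, 0.0, -0.6]
grip_width: 0.294
grasp_force: 30.0
```

Emit:
apply_moves --claw '[1,1,1,1,1,1,1,1]' --pt "0.035 0.0265 0" --pt "0.075 0.057 0" --pt "0.115 0.087 0" --pt "0.155 0.118 0" --pt "0.19 0.144 0" --pt "0.22 0.167 0" --pt "0.24 0.182 0" --pt "0.2455 0.186 0" --turn '[0.06,0.13,0.2,0.27,0.34,0.4,0.44,0.464]'

```text
clock: 16.75
ee_pos: [0.5487, 0.0315, 0.2245]
tcp_rot: [0.694, 0.72, 0.0, 0.0]
contact_force: [-0.2, 0.3, -1.4]
grip_width: 0.297
grasp_force: 30.0
```

Emit:
apply_moves --claw '[1,1,1,1,1,1,1,1]' --pt "0 0 0" --pt "0 0 0.015" --pt "0 0 0.035" --pt "0 0 0.035" --pt "0 0 0.035" --pt "0 0 0.035" --pt "0 0 0.035" --pt "0 0 0.035" --turn '[0,0,0,0,0,0,0,0]'

```text
clock: 17.75
ee_pos: [0.5487, 0.0302, 0.1885]
tcp_rot: [0.695, 0.719, 0.0, 0.0]
contact_force: [0.1, -0.0, -0.1]
grip_width: 0.293
grasp_force: 30.0
```

Run:
```python
from h import *
np.set_printoptions(precision=4,suppress=True)
d=optics.snapshot("wrist"); np.savez("w6.npz",**d); f=d["frame"][140:290,160:350]
cv2.imwrite("pics/w6.png",cv2.resize(f,(760,600),interpolation=cv2.INTER_NEAREST)[:,:,::-1])
s=telemetry.observe(); print(s["ee_pos"],s["tcp_rot"])
```

```text
[0.5487 0.0302 0.1884] [0.6946 0.7194 0.0001 0.0002]
```

View pics/w6.png

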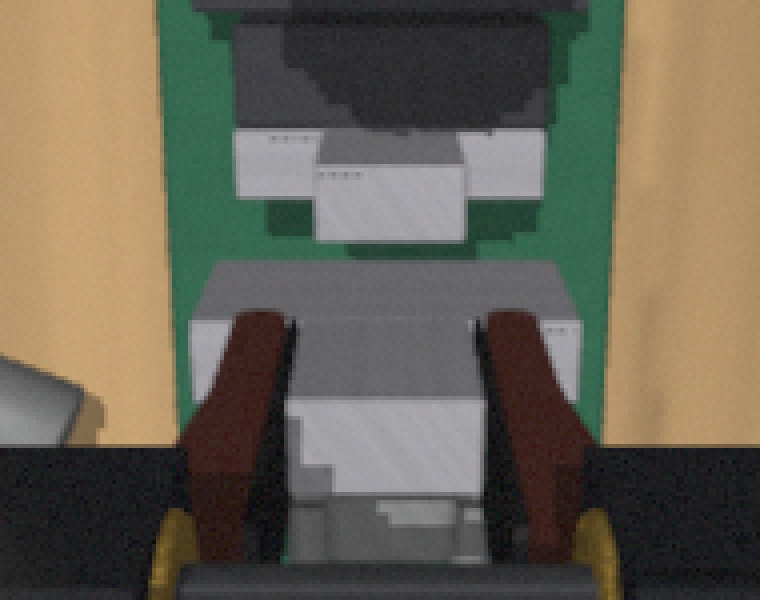

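Plate 1 stands flush against the heel block, shoulder edge at crop row 199. Plate 2 is held square, with its bottom front edge at row 262.

Run:
```python
from h import *
np.set_printoptions(precision=4,suppress=True)
d=dict(np.load("w6.npz")); c=lambda u,v:(160+u/4-.5,140+v/4-.5)
print("plate2 bottom",w(d,[c(215,262),c(557,262)],.073)); print("plate2 shoulder",w(d,[c(190,321),c(582,321)],.103))
print("plate1 near edge",w(d,[c(236,199),c(545,199)],.05),w(d,[c(315,241),c(467,241)],.078))
```

```text
plate2 bottom [[0.5178 0.0358 0.073 ]
 [0.5781 0.0379 0.073 ]]
plate2 shoulder [[0.5182 0.0363 0.103 ]
 [0.5776 0.0384 0.103 ]]
plate1 near edge [[0.5187 0.041  0.05  ]
 [0.5786 0.0431 0.05  ]] [[0.5356 0.0418 0.078 ]
 [0.5616 0.0427 0.078 ]]
```

Emit:
apply_moves --claw '[1,1,1,1,1,1,1,1]' --pt "0 0 0.02" --pt "0 0 0.04" --pt "0 0 0.0495" --pt "0 0 0.0495" --pt "0.002 0 0.0495" --pt "0.004 0 0.0495" --pt "0.004 0 0.0495" --pt "0.004 0 0.0495" --turn '[0,0,0,0,0,0,0,0]'

```text
clock: 18.8
ee_pos: [0.5487, 0.0337, 0.1393]
tcp_rot: [0.695, 0.719, 0.0, 0.001]
contact_force: [-0.7, -4.2, 0.8]
grip_width: 0.292
grasp_force: 32.0
```

Emit:
apply_moves --claw '[1,1,1,1,1,1,1,1]' --pt "0 0 0" --pt "0.0005 0 0.001" --pt "0.001 0 0.002" --pt "0.001 0 0.002" --pt "0.001 0 0.002" --pt "0.001 0 0.002" --pt "0.001 0 0.002" --pt "0.001 0 0.002" --turn '[0,0,0,0,0,0,0,0]'

```text
clock: 19.8
ee_pos: [0.5489, 0.0349, 0.1376]
tcp_rot: [0.695, 0.719, 0.0, 0.001]
contact_force: [-0.3, -4.8, 4.6]
grip_width: 0.295
grasp_force: 30.0
```

Emit:
apply_moves --claw '[1,1,1,1,1,1,1,1]' --pt "-0.001 0 0" --pt "-0.001 0 0" --pt "-0.001 0 0.001" --pt "-0.001 0 0.001" --pt "-0.001 0 0.001" --pt "-0.001 0 0.001" --pt "-0.001 0 0.001" --pt "-0.001 0 0.001" --turn '[0,0,0,0,0,0,0,0]'

```text
clock: 20.8
ee_pos: [0.5489, 0.0346, 0.1365]
tcp_rot: [0.695, 0.719, 0.001, 0.0]
contact_force: [-0.3, -3.3, 5.5]
grip_width: 0.289
grasp_force: 30.0
```

Emit:
apply_moves --claw '[1,1,1,1,1,1,1,1]' --pt "-0.001 0 0" --pt "-0.0015 0 0" --pt "-0.0015 0 0" --pt "-0.0015 0 0" --pt "-0.0015 0 0" --pt "-0.0015 0 0" --pt "-0.0015 0 0" --pt "-0.0015 0 0" --turn '[0,0,0,0,0,0,0,0]'

```text
clock: 21.8
ee_pos: [0.5487, 0.0326, 0.1358]
tcp_rot: [0.695, 0.719, 0.0, 0.0]
contact_force: [2.4, 0.4, 4.5]
grip_width: 0.291
grasp_force: 30.0
```

Emit:
apply_moves --claw '[1,0.5,0,-0.5,-1,-1,-1,-1]' --pt "0 0 -0.0005" --pt "0 0 -0.0005" --pt "0 0 -0.0005" --pt "0 0 -0.0005" --pt "0 0 -0.0005" --pt "0 0 -0.02" --pt "0 0 -0.06" --pt "0 0 -0.09" --turn '[0,0,0,0,0,0,0,0]'

```text
clock: 22.8
ee_pos: [0.5488, 0.0327, 0.229]
tcp_rot: [0.695, 0.719, 0.001, 0.001]
contact_force: [0.5, 0.4, 0.6]
grip_width: 0.938
grasp_force: 0.0
```

Run:
```python
from h import *
np.set_printoptions(precision=4,suppress=True)
for i in range(3): d=optics.snapshot("wrist")
np.savez("w7.npz",**d); f=d["frame"][110:270,160:350]
cv2.imwrite("pics/w7.png",cv2.resize(f,(712,600),interpolation=cv2.INTER_NEAREST)[:,:,::-1])
s=telemetry.observe(); print(s["ee_pos"],s["tcp_rot"])
```

```text
[0.5494 0.0327 0.229 ] [0.6946 0.7194 0.0019 0.002 ]
```

View pics/w7.png

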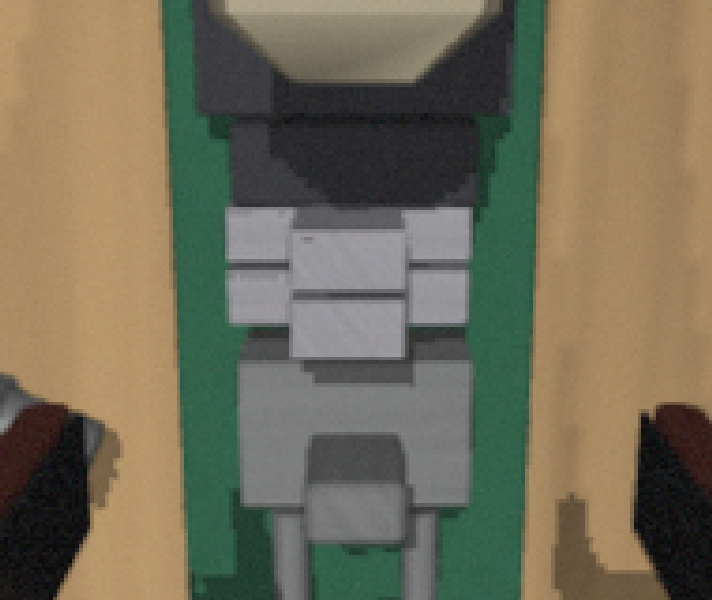

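Both plates stand face to face against the heel block, with the pusher's lug at (357,513) in the crop. Next I'll grip the lug.

Emit:
apply_moves --claw '[-1,-1,-1,-1,-1,-0.2,0.3,1]' --pt "-0.042 0.001 0" --pt "-0.042 0.001 0.04" --pt "-0.042 0.001 0.08" --pt "-0.042 0.001 0.092" --pt "-0.042 0.001 0.092" --pt "-0.042 0.001 0.092" --pt "-0.042 0.001 0.092" --pt "-0.042 0.001 0.092" --turn '[0,0,0,0,0,0,0,0]' --squeeze 39

```text
clock: 23.95
ee_pos: [0.5514, -0.0092, 0.1348]
tcp_rot: [0.695, 0.719, 0.001, 0.001]
contact_force: [-0.5, 0.3, -0.7]
grip_width: 0.697
grasp_force: 0.0
```

Emit:
apply_moves --claw '[1,1,1,1,1,1,1,1]' --pt "0 0 0" --pt "0 0 0" --pt "0 0 0" --pt "0 0 0" --pt "0 0 0" --pt "0 0 0" --pt "0 0 0" --pt "0 0 0" --turn '[0,0,0,0,0,0,0,0]'

```text
clock: 24.95
ee_pos: [0.5512, -0.0093, 0.1336]
tcp_rot: [0.695, 0.719, 0.0, 0.0]
contact_force: [4.7, -0.6, -3.2]
grip_width: 0.272
grasp_force: 39.0
```

Emit:
apply_moves --claw '[1,1,1,1,1,1,1,1]' --pt "0.002 0 0" --pt "0.004 0 0" --pt "0.006 0 0" --pt "0.008 0 0" --pt "0.0095 0 0" --pt "0.0105 0 0" --pt "0.0105 0 0" --pt "0.0105 0 0" --turn '[0,0,0,0,0,0,0,0]'

```text
clock: 25.95
ee_pos: [0.5509, 0.0007, 0.1336]
tcp_rot: [0.695, 0.719, -0.0, 0.001]
contact_force: [5.6, -2.3, -3.8]
grip_width: 0.275
grasp_force: 39.0
```

Only the spring is felt so far. I'll carry on in small steps.

Emit:
apply_moves --claw '[1,1,1,1,1,1,1,1]' --pt "0.0005 0 0" --pt "0.001 0 0" --pt "0.0015 0 0" --pt "0.002 0 0" --pt "0.002 0 0" --pt "0.002 0 0" --pt "0.002 0 0" --pt "0.002 0 0" --turn '[0,0,0,0,0,0,0,0]'

```text
clock: 26.95
ee_pos: [0.5508, 0.0025, 0.1336]
tcp_rot: [0.695, 0.719, -0.0, 0.001]
contact_force: [5.9, -2.4, -2.9]
grip_width: 0.27
grasp_force: 39.0
```

Emit:
apply_moves --claw '[1,1,1,1,1,1,1,1]' --pt "0.0005 0 0" --pt "0.001 0 0" --pt "0.0015 0 0" --pt "0.0015 0 0" --pt "0.0015 0 0" --pt "0.0015 0 0" --pt "0.0015 0 0" --pt "0.0015 0 0" --turn '[0,0,0,0,0,0,0,0]'

```text
clock: 27.95
ee_pos: [0.5508, 0.0028, 0.1336]
tcp_rot: [0.695, 0.719, -0.001, 0.002]
contact_force: [5.2, -8.7, -3.1]
grip_width: 0.271
grasp_force: 39.0
```

Emit:
apply_moves --claw '[1,1,1,1,1,1,1,1]' --pt "0.0005 0 0" --pt "0.001 0 0" --pt "0.0012 0 0" --pt "0.0012 0 0" --pt "0.0012 0 0" --pt "0.0012 0 0" --pt "0.0012 0 0" --pt "0.0012 0 0" --turn '[0,0,0,0,0,0,0,0]'

```text
clock: 28.95
ee_pos: [0.5508, 0.003, 0.1336]
tcp_rot: [0.695, 0.719, -0.002, 0.002]
contact_force: [5.2, -11.7, -3.4]
grip_width: 0.267
grasp_force: 39.0
```

Run:
```python
from h import *
np.set_printoptions(precision=4,suppress=True)
d=optics.snapshot("wrist"); e=optics.snapshot("scene")
a=cv2.resize(d["frame"][90:290,150:360],(420,400)); b=cv2.resize(e["frame"][120:260,190:450],(760,410))[:, :380]
b=cv2.resize(e["frame"][130:260,200:330],(380,400))
cv2.imwrite("pics/w8.png",np.hstack([a,b])[:,:,::-1])
s=telemetry.observe(); print(s["ee_pos"],s["contact_force"],s["qvel"])
```

```text
[0.5508 0.003  0.1336] [  5.3028 -11.2168  -2.6907] [ 0.0011  0.0003  0.0017  0.0004 -0.0016  0.001 ]
```

View pics/w8.png

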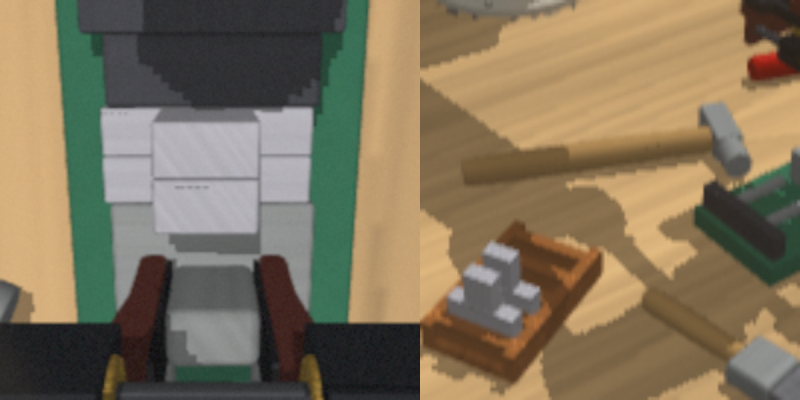

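The pusher is tight against both plates at the heel block, left pane rows 105–205. The two spare plates stand in the rack, and the pusher has travelled about 12.3 mm at about 11 N. I'll push slightly firmer.

Emit:
apply_moves --claw '[1,1,1,1,1,1,1,1]' --pt "0.0005 0 0" --pt "0.001 0 0" --pt "0.0015 0 0" --pt "0.0015 0 0" --pt "0.0015 0 0" --pt "0.0015 0 0" --pt "0.0015 0 0" --pt "0.0015 0 0" --turn '[0,0,0,0,0,0,0,0]'

```text
clock: 30.05
ee_pos: [0.5508, 0.0033, 0.1337]
tcp_rot: [0.696, 0.718, -0.003, 0.003]
contact_force: [6.2, -17.8, -3.5]
grip_width: 0.268
grasp_force: 39.0
```

Run:
```python
from bench import telemetry, optics, workorder
for i in range(4):
    optics.snapshot("wrist"); s=telemetry.observe(); print(s["contact_force"].round(1),s["ee_pos"].round(4))
print(workorder.close_job())
```

```text
[  5.2 -17.   -3.7] [0.5508 0.0033 0.1336]
[  4.5 -15.9  -3.5] [0.5508 0.0033 0.1336]
[  5.4 -16.2  -3.9] [0.5508 0.0033 0.1336]
[  5.6 -15.9  -4. ] [0.5508 0.0033 0.1336]
the job is handed in; nothing more can be done
None
```

Job handed in: two plates stand face to face against the heel block, squeezed tight by the pusher, which the arm is still holding at about 16 N; the other two plates are still in the rack, and I saw nothing else on the bench moved.

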